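Unpack an apothecary pestle from its storage tube

TASK

The white porcelain pestle lies deep inside the open storage tube on the rack: tip the tube mouth down so that the pestle slides forward (its end may come to rest against the table), and lay the tube back in its place on the rack with the end of the handle sticking out and the pestle still held in the tube. Then draw the pestle out by that end and lay it in the tray recess cut to its shape, head in the wide pocket. Never let the pestle drop or lie down on the table, and leave everything else where it is.

Things in the scene. Friction and masses are not known exactly. Their poses are not given: they have to be found in the camera images.
- tube: open storage tube: round brown board, 195 long, 44 outside, bore 36, about 120 g, closed (6 thick) at one end; lies level in one lane of the rack, the capped tube in the other. Origin at mid-length on the axis, x axis to the open mouth (97.5 away); may be rolled about x. Smooth bore: the pestle starts to slide at 20 to 33 degrees from level (friction varies)
- tube_mouth (a point): centre of the open mouth of the tube, on its axis
- pestle: white porcelain pestle in the tube, 60 to 120 g, 150 long: round handle 18 in diameter, round-ended; widens from x = -24 to -42 to a head 30 in diameter. Origin at mid-length on the axis, x axis to the handle's end; balance point near x = -20; may be rolled about x. Handle towards the mouth, its end 8 to 36 inside at the start; fingers do not fit in the bore
- pestle_tip (a point): the end of the pestle's handle, on its axis
- rack: fixed plywood board 150 x 205 x 14 with two lanes of V saddles along its x axis, mouths to +x. Origin at the centre of its underside; lane centres at y = -50 and 50; a lying tube's axis is 56 above the table. Saddles 14 wide at x = -50 and 50, wings out to 36 either side of the lane and 49 high; between them room for fingers down to the board
- nest: fixed wooden tray 200 (x) x 80 x 24 high with the pestle's recess. Origin under its centre, x axis from head to handle. Head pocket x -79 to -24, 36 wide, floor 7 above the table; groove x -24 to 8, 24 wide, floor 13; x 8 to 80 finger bay across the full width, floor 7; solid end. Seated pestle: level, origin at (0, 0, 22) here, x axes alike, handle end free in the bay
- flat_nest: fixed wooden tray of the same outside size and origin as the nest, with a shallow straight slot 30 wide for the spatula; the two trays lie side by side, in either order
- capped_tube: a bystander: same size of tube with an aluminium cap on its mouth; lies in the other lane of the rack
- spatula: a bystander: flat wooden spatula 160 long, lying in the flat tray
- mortar: a bystander: porcelain mortar, 100 across, 62 high, origin under its centre
- ink_bottle: a bystander: small stoneware bottle, 65 across, 85 high, origin under its centre
- ointment_jar: a bystander: small cream jar, 51 across, 70 high, origin under its centre
- pot_lid: a bystander: brown pot lid with a knob, 68 across, 29 high, origin under its centre
- loupe: a bystander: black loupe, 42 across, 20 high, origin under its centre
- caliper: a bystander: steel calliper with a grey slide, 200 long, 12 high, origin under its beam's centre
Not all that is in view belongs to the job. What is shaped like the nest but black or green is not meant.

How it is judged:
By the outcome, as a careful person would: the job done as asked, in the order asked, and still so for the second after the job is handed in, with the robot touching nothing.
It also fails if it takes over 64 s, if anything falls off the work surface, if the arm or the gripper's body presses on something with over 40 N, if the wrist force passes 120 N, or if a joint passes its speed limit or range.

ROBOT

A 6-joint arm with a two-finger parallel gripper is mounted at the origin on the work surface. World frame = base frame: x ahead of the robot, y to its left, z up, the work surface at z = 0. Lengths are in m, angles in rad, forces in N, time in s.
With the tool pointing down it reaches from about 0.275 to 0.875 m from the base axis. Payload 12.5 kg.
Tool frame: the origin (TCP) lies at the very end of the fingers, on their centre line; the grasp point (between the pads) lies 19 mm behind it (ctrl.pinch_z is the z of the grasp point in the tool frame, in m); z points along the fingers, y is the line along which they close (so a half turn about z gives the same grasp; the last joint's range is limited). The gripper opens to 85 mm and grips with 20 to 120 N. Pads are 22 mm wide; open, the fingers measure 114 mm over their backs; the gripper's body (76 mm by 85 mm) begins 54 mm behind the grasp point. The pads swing forward as they close: fully open they stand 13 mm farther back than shut.
Start: joints at [1.212, 0.351, 1.652, -0, 1.139, -0.085], TCP at [0.149, 0.53, 0.231] pointing down, gripper open.
Joint ranges: [-2.75, 2.75], [-0.79, 2.1], [0.01, 2.65], [-1.57, 4.71], [0.07, 3.14], [-2.87, 2.87]. Speed limits (rad/s): [2.22, 2.22, 2.79, 3.14, 3.14, 3.14].

INTERFACE

Orientations are given as a unit quaternion [x, y, z, w].
In Python, from station import ctrl gives the robot as it stands.
- The arm moves only by the tool play_rows, never from a script. Its argument "moves" is a list of rows, each a list of 4 numbers: the shift along the tool's x, y, z in m, then the turn about the tool's z in degrees. A call has 1 to 12 rows; each row is the pose to reach, as a shift and turn from the pose commanded when the call began, along the tool's axes at that moment; what a row does not reach only later rows make up. A row lasts 1/8 s, in which the tool goes at most 62.5 mm and 10.7 degrees, less where a joint would pass 70% of its speed; a pose out of reach is approached as far as the arm can. A call with a gripper value outside its range is refused whole. "grip" is the closure, from -1 (fully open) to 1 (shut), set as the call begins (left out, the last holds). The fingers move at their own pace and stop on an object; "force" is the grip in N (left out, the last holds). Time passes only in rows, so rows that repeat a pose let the fingers close. It gives the time, the measured TCP pose, the force, the opening and the grip force at its end, in the units of the state.
- ctrl.get_obs(): the state, without advancing time (a new reading comes with each control period).
- ctrl.read_camera(name): name is "scene" or "top" or "wrist"; returns (picture, depth): 400x640x3 uint8, red, green, blue; 400x640 float32, m along the optical axis (not along the pixel's ray), 0 where there is no reading.
- ctrl.get_calibration(name): a dict with "camera_matrix" (3x3 intrinsics, pixels), "pose" (4x4, takes a point from camera to world coordinates). Camera axes: x right, y up, looking along -z (the intrinsics and any distortion apply to the point x, -y, -z); pixel columns grow to the right and rows downward; lengths in m; the calibration is good to about 2 mm. The wrist camera is an equidistant fisheye: a pixel r from the principal point sees the ray r / f radians off the axis. A picture is of the moment at which its call begins: read the wrist's pose just before it. get_calibration takes no time and is no camera call; for the wrist camera it gives the pose at the moment of the call.
- ctrl.sign_off(): hands the job in; it is judged then, once.
Trained networks look in the newest picture that a camera, given by its name, has taken for a name from the list of things; names that differ only in an ending like _2 or _b are one class to them, and where a whole thing is asked for, a point or a joint stands for the part that bears it (a point fixed in the world has none). Each returns a list of dicts, best first, with "p" (0 to 1); they miss things now and then, are a little off and sometimes report something else, mostly with a low value. They report only what shows in the picture. A call takes as long as a camera call. They do not tell look-alikes from the thing itself.
- ctrl.recognise(thing, camera): "extent" ([left, top, right, bottom] in pixels, round what is visible of it).
- ctrl.outline_of(thing, camera): "pixels" (400x640 bool, what is visible of it) and "extent" ([left, top, right, bottom] in pixels, round what is visible of it).
The state is a dict: "t": time; "joint_pos": joint angles; "joint_velocities": joint speeds; "effort": joint torques, N m; "tcp_pos": TCP position; "orientation": TCP orientation; "force": force on the tool from outside, world axes, zero at the start; "ft_torque": the same for the moment, N m; "finger_gap": opening from 0.0 (shut) to 1.0 (fully open); "grip_force": force on a finger pad.
Only numpy, scipy, OpenCV 4.12 (cv2) and the standard library are available. Lean on these libraries where they do the work, as an engineer would, in place of code of your own. Each camera call takes 0.05 s, during which the arm holds its last target. There are 200 camera calls.

## Working session

There is one attempt and no reset: what is moved stays moved. The work goes in short steps, Python scripts to look and compute and a tool call to move; the robot and the scene stay as the last step left them, time stands still between calls to the robot, and variables do not carry over. Pictures are saved under pics/ and viewed, at most 10 in all, crops included, and the job is handed in when it is done.

Besides the shell and the picture viewer there is one more tool, called after "Emit:" by a JSON object that holds its "name" and its "arguments". play_rows: Moves the arm, as the interface text tells. Its arguments: {"type":"object","properties":{"moves":{"type":"array","items":{"type":"array","items":{"type":"number"}}},"grip":{"type":"number"},"force":{"type":"number"}},"required":["moves"]}

```bash
mkdir -p pics; ls; python3 - <<'E'
from station import ctrl
import cv2,numpy as np
for n in ["scene","top"]:
    im,d=ctrl.read_camera(n); cv2.imwrite(f"pics/{n}0.png",im[:,:,::-1])
    c=ctrl.get_calibration(n); print(n,c["camera_matrix"].round(1).tolist(),c["pose"].round(3).tolist())
    for t in ["tube","tube_mouth","pestle","rack","nest","flat_nest","capped_tube"]:
        print(t,[(round(r["p"],2),np.round(r["extent"]).tolist()) for r in ctrl.recognise(t,n)][:3])
print(ctrl.get_obs(), ctrl.pinch_z)
E
```

```text
pics
scene [[379.1, 0.0, 321.5], [0.0, 379.1, 197.2], [0.0, 0.0, 1.0]] [[-0.464, -0.751, 0.469, 1.062], [0.886, -0.386, 0.259, 0.302], [-0.013, 0.536, 0.844, 1.004], [0.0, 0.0, 0.0, 1.0]]
tube [(0.79, [191.0, 182.0, 258.0, 212.0])]
tube_mouth [(0.59, [190.0, 179.0, 258.0, 216.0]), (0.58, [278.0, 259.0, 315.0, 301.0]), (0.51, [241.0, 242.0, 271.0, 277.0])]
pestle [(0.43, [193.0, 179.0, 258.0, 216.0])]
rack [(0.85, [204.0, 159.0, 270.0, 226.0]), (0.5, [193.0, 179.0, 255.0, 215.0])]
nest [(0.82, [322.0, 225.0, 395.0, 278.0]), (0.68, [263.0, 109.0, 325.0, 148.0]), (0.6, [380.0, 144.0, 445.0, 193.0])]
flat_nest [(0.94, [350.0, 188.0, 424.0, 238.0]), (0.32, [425.0, 280.0, 440.0, 294.0])]
capped_tube [(0.75, [216.0, 154.0, 276.0, 191.0])]
top [[474.5, 0.0, 314.6], [0.0, 474.5, 197.0], [0.0, 0.0, 1.0]] [[-0.022, 0.986, -0.166, 0.283], [-1.0, -0.026, -0.018, 0.007], [-0.022, 0.166, 0.986, 1.559], [0.0, 0.0, 0.0, 1.0]]
tube [(0.7, [371.0, 148.0, 432.0, 164.0])]
tube_mouth [(0.69, [321.0, 239.0, 336.0, 256.0]), (0.64, [368.0, 148.0, 433.0, 162.0]), (0.55, [369.0, 140.0, 426.0, 207.0])]
pestle [
[... 348 characters left out ...]
0.8, 'joint_pos': array([ 1.21235539e+00,  3.50684136e-01,  1.65180812e+00, -9.38454406e-06,
        1.13906477e+00, -8.45886716e-02]), 'joint_velocities': array([ 0.00037592,  0.00091175, -0.00038154, -0.00090625, -0.00174779,
        0.00043827]), 'effort': array([-2.22468567e-03, -5.05990720e+01, -2.91629827e+01, -2.88567944e-04,
        5.88909570e-04, -3.45294984e-05]), 'tcp_pos': array([0.14871174, 0.5295049 , 0.23129516]), 'orientation': array([1.36496724e-01, 9.90640522e-01, 1.64394685e-05, 8.07083821e-06]), 'force': array([ 0.11558968,  0.12462369, -0.26782773]), 'ft_torque': array([-0.01564986,  0.03849431,  0.06397831]), 'grip_force': 0.0, 'finger_gap': 1.0007073901807209} -0.0187
```

```bash
python3 - <<'E'
import cv2,numpy as np
a=cv2.imread("pics/scene0.png")[90:310,170:460]; b=cv2.imread("pics/top0.png")[100:320,150:450]
cv2.imwrite("pics/s1.png",cv2.resize(a,None,fx=2.7,fy=2.7,interpolation=2)); cv2.imwrite("pics/t1.png",cv2.resize(b,None,fx=2.6,fy=2.6,interpolation=2))
E
```

```text
(no output)
```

View pics/s1.png

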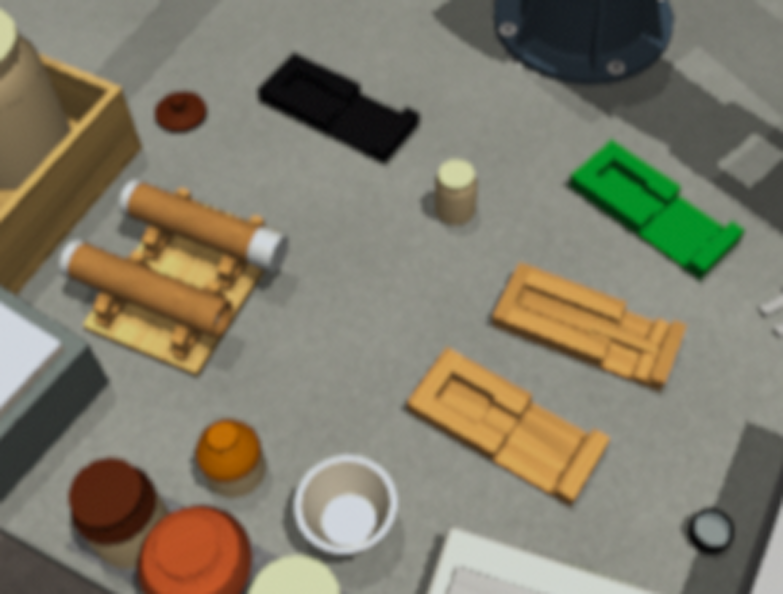

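View pics/t1.png

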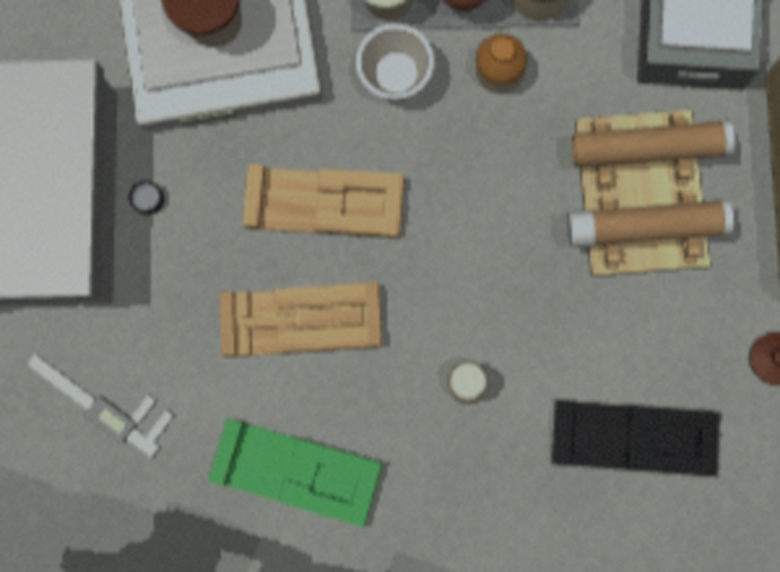

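The scene picture shows the open tube (mouth near scene pixel 251,206) in the outer lane, with the capped tube beside it. The wooden nest with the wide pocket is at top pixel (275,177), with its head pocket to the right. The flat tray is at (266,222), and the black and green trays are decoys.

```bash
cat > h.py <<'E'
from station import ctrl
import cv2,numpy as np
def cloud(cam):
    im,d=ctrl.read_camera(cam); c=ctrl.get_calibration(cam); K=c["camera_matrix"]; P=c["pose"]
    v,u=np.mgrid[:400,:640]
    p=np.stack([(u-K[0,2])/K[0,0]*d,-(v-K[1,2])/K[1,1]*d,-d],-1)
    w=p@P[:3,:3].T+P[:3,3]; w[d==0]=np.nan
    return im,w
def rect(p,q=2):
    r=cv2.minAreaRect((p[:,:2]*1000).astype(np.float32)); return np.round(r[0],1),np.round(r[1],1),round(r[2],1)
E
python3 - <<'E'
from h import *
for cam in ["top","scene"]:
    im,w=cloud(cam)
    for t,z0,z1 in [("tube",.062,.09),("rack",.006,.024),("nest",.015,.032),("capped_tube",.062,.09)]:
        for r in ctrl.outline_of(t,cam)[:3]:
            m=r["pixels"]; p=w[m]; p=p[~np.isnan(p).any(1)]
            zz=np.percentile(p[:,2],[5,50,95]).round(3)
            p=p[(p[:,2]>z0)&(p[:,2]<z1)]
            if len(p)<20: print(cam,t,"few",zz);continue
            q=p[:,:2]; c=q.mean(0); a=np.linalg.svd(q-c,full_matrices=False)[2][0]
            s=(q-c)@a; print(cam,t,round(r["p"],2),zz,"rect",rect(p),"mean",c.round(4),"ax",a.round(4),"ext",s.min().round(4),s.max().round(4))
E
```

```text
top tube 0.89 [0.058 0.073 0.08 ] rect (array([ 667.1, -247. ]), array([ 42.6, 193.8]), 3.3) mean [ 0.6654 -0.2475] ax [-0.0579  0.9983] ext -0.0965 0.0973
top nest 0.91 [0.001 0.013 0.027] rect (array([615.9, 168.6]), array([200.2,  81.7]), 84.7) mean [0.6133 0.1501] ax [-0.0744 -0.9972] ext -0.1193 0.0816
top nest 0.91 [0.001 0.013 0.027] rect (array([ 306.2, -214.9]), array([201. ,  79.6]), 84.5) mean [ 0.304 -0.233] ax [-0.0847 -0.9964] ext -0.1186 0.0826
top nest 0.8 [0.001 0.013 0.027] rect (array([274.5, 206.5]), array([200.8,  79.9]), 72.9) mean [0.2687 0.1884] ax [-0.2952 -0.9554] ext -0.1194 0.0815
top capped_tube 0.74 [0.058 0.073 0.08 ] rect (array([ 566.1, -238.5]), array([ 42.8, 197.3]), 3.2) mean [ 0.5653 -0.2379] ax [-0.0519  0.9987] ext -0.0992 0.098
scene tube 0.91 [0.046 0.073 0.079] rect (array([ 667.7, -248. ]), array([ 42.2, 196.7]), 3.8) mean [ 0.6706 -0.2447] ax [-0.0544  0.9985] ext -0.1014 0.0951
scene rack 0.65 [0.01  0.015 0.048] rect (array([ 643.4, -237.5]), array([151.9, 150.4]), 3.1) mean [ 0.6503 -0.2301] ax [1.e+00 1.e-04] ext -0.0856 0.0723
scene nest 0.91 [0.003 0.014 0.026] rect (array([272.9, 204.9]), array([201.4,  84.3]), 72.4) mean [0.2709 0.189 ] ax [-0.3137 -0.9495] ext -0.1165 0.0854
scene nest 0.75 [0.004 0.014 0.026] rect (array([614.3, 166.6]), array([201.8,  82. ]), 84.0) mean [0.6147 0.1503] ax [0.0973 0.9953] ext -0.0846 0.1168
scene nest 0.63 [0.003 0.014 0.026] rect (array([ 304.6, -215.2]), array([203.8,  85.1]), 83.2) mean [ 0.3057 -0.2297] ax [0.097  0.9953] ext -0.0884 0.116
scene capped_tube 0.6 [0.052 0.073 0.079] rect (array([ 567.5, -239.3]), array([ 41.4, 197.5]), 2.7) mean [ 0.5716 -0.2353] ax [-0.0563  0.9984] ext -0.1026 0.095
```

```bash
python3 - <<'E'
from h import *
W=np.concatenate([cloud(c)[1].reshape(-1,3) for c in ["top","scene"]]); W=W[~np.isnan(W).any(1)]
np.save("W0.npy",W)
a=np.array([-.057,.998]); n=np.array([-.998,-.057])  # tube axis, rack +y
c=np.array([.667,-.2475]); L=np.c_[(W[:,:2]-c)@a,(W[:,:2]-c)@n,W[:,2]]
# max height grid near the tube rear, 20mm cells
print("rows s, cols n(-140..80)")
for s in np.arange(-.24,.16,.02):
    print(round(s,2),[int(1000*max(L[(L[:,0]>=s)&(L[:,0]<s+.02)&(L[:,1]>=k)&(L[:,1]<k+.02),2],default=-.001)) for k in np.arange(-.14,.08,.02)])
for k0,k1 in [(.024,.036),(-.036,-.024),(.064,.076)]:
    m=(L[:,1]>k0)&(L[:,1]<k1)&(L[:,2]>.035)&(L[:,2]<.052)&(abs(L[:,0])<.09)
    s=np.sort(L[m,0]); print(k0,"rear",s[s<0].round(3)[[0,len(s[s<0])//2,-1]],"front",s[s>0].round(3)[[0,len(s[s>0])//2,-1]])
m=(L[:,2]>.009)&(L[:,2]<.019)&(abs(L[:,0])<.1)&(L[:,1]>-.06)&(L[:,1]<.16)
print("board",rect(np.c_[L[m][:,:2],L[m][:,2]]))
E
```

```text
rows s, cols n(-140..80)
-0.24 [3, 3, 114, 109, 126, 146, 141, 141, 137, 15, 17, 205]
-0.22 [4, 2, 115, 84, 16, 109, 116, 115, 15, 15, 18, 14]
-0.2 [6, 3, 114, -1, -1, -1, -1, -1, 11, 15, 16, 13]
-0.18 [6, 6, 114, 114, 113, 113, 114, 112, 115, 112, 113, 112]
-0.16 [93, 90, 89, 7, 4, 6, 110, 112, 111, 112, 111, 113]
-0.14 [108, 107, 111, 93, 6, 7, 4, 4, 4, 4, 4, 5]
-0.12 [109, 109, 107, 94, 4, 5, 3, 4, 5, 6, 7, 6]
-0.1 [109, 107, 101, 46, 6, 65, 81, 83, 66, 6, 63, 79]
-0.08 [110, 107, 95, 7, 13, 63, 83, 81, 61, 14, 64, 81]
-0.06 [109, 112, 93, 6, 47, 70, 82, 81, 62, 50, 65, 83]
-0.04 [110, 111, 100, 4, 44, 66, 84, 83, 65, 50, 65, 83]
-0.02 [104, 104, 96, 4, 19, 61, 83, 80, 67, 20, 67, 83]
-0.0 [6, 86, 83, 8, 17, 66, 83, 81, 65, 20, 67, 80]
0.02 [5, 7, 7, 7, 19, 64, 81, 81, 64, 20, 64, 82]
0.04 [8, 5, 7, 5, 47, 67, 82, 83, 63, 47, 66, 81]
0.06 [5, 7, 6, 5, 48, 65, 80, 83, 55, 48, 66, 81]
0.08 [7, 4, 5, 5, 16, 66, 80, 84, 72, 18, 67, 81]
0.1 [5, 5, 6, 6, 6, 9, 6, 4, 8, 4, 65, 84]
0.12 [3, 5, 7, 6, 8, 6, 7, 5, 8, 5, 7, 4]
0.14 [70, 67, 6, 4, 6, 6, 6, 5, 4, 6, 4, 5]
0.024 rear [-0.046 -0.039 -0.031] front [0.053 0.062 0.069]
-0.036 rear [-0.048 -0.038 -0.032] front [0.052 0.062 0.068]
0.064 rear [-0.047 -0.037 -0.03 ] front [0.052 0.063 0.068]
board (array([10.5, 50.2]), array([208.6, 153.6]), 90.0)
```

Emit:
{"name": "play_rows", "arguments": {"moves": [[0,0,-0.1,0],[0,0,-0.1,10],[0,0,-0.1,20],[0,0,-0.1,30],[0,0,-0.1,40],[0,0,-0.1,50],[0,0,-0.1,60],[0,0,-0.1,71],[0,0,-0.1,71]], "grip": -1, "force": 20}}

```text
t: 2.52
tcp_pos: [0.1487, 0.5295, 0.3313]
orientation: [0.686, 0.728, -0.0, 0.0]
force: [0.7, 0.2, -0.0]
finger_gap: 0.996
grip_force: 0.0
```

Emit:
{"name": "play_rows", "arguments": {"moves": [[-0.885,0.473,0,0],[-0.885,0.473,0,0],[-0.885,0.473,0,0],[-0.885,0.473,0,0],[-0.885,0.473,0,0],[-0.885,0.473,0,0],[-0.885,0.473,0,0],[-0.885,0.473,0,0],[-0.885,0.473,0,0],[-0.885,0.473,0,0],[-0.885,0.473,0,0],[-0.885,0.473,0,0]]}}

```text
t: 4.03
tcp_pos: [0.5407, -0.1125, 0.3314]
orientation: [0.685, 0.729, 0.0, 0.0]
force: [1.4, 0.7, -0.0]
finger_gap: 1.002
grip_force: 0.0
```

Emit:
{"name": "play_rows", "arguments": {"moves": [[-0.222,0.118,0,0],[-0.222,0.118,0,0],[-0.222,0.118,0,0],[-0.222,0.118,0,0],[-0.222,0.118,0,0],[-0.222,0.118,0.15,0],[-0.222,0.118,0.15,0],[-0.222,0.118,0.15,0],[-0.222,0.118,0.15,0]]}}

```text
t: 5.15
tcp_pos: [0.6696, -0.3242, 0.1796]
orientation: [0.685, 0.728, -0.0, -0.002]
force: [0.5, -0.6, 0.3]
finger_gap: 1.001
grip_force: 0.0
```

```bash
python3 - <<'E'
from h import *
o=ctrl.get_obs(); print(o["tcp_pos"],o["orientation"])
im,d=ctrl.read_camera("wrist"); cv2.imwrite("pics/w1.png",im[:,:,::-1]); c=ctrl.get_calibration("wrist"); print(c["camera_matrix"],c["pose"].round(3))
E
```

```text
[ 0.66959405 -0.32415162  0.17963265] [ 6.85147805e-01  7.28401778e-01 -3.84875348e-04 -1.78519480e-03]
[[309.70691629   0.         316.71614871]
 [  0.         309.70691629 194.98671179]
 [  0.           0.           1.        ]] [[ 0.998 -0.058 -0.019  0.665]
 [ 0.061  0.952  0.3   -0.248]
 [ 0.001 -0.3    0.954  0.324]
 [ 0.     0.     0.     1.   ]]
```

View pics/w1.png

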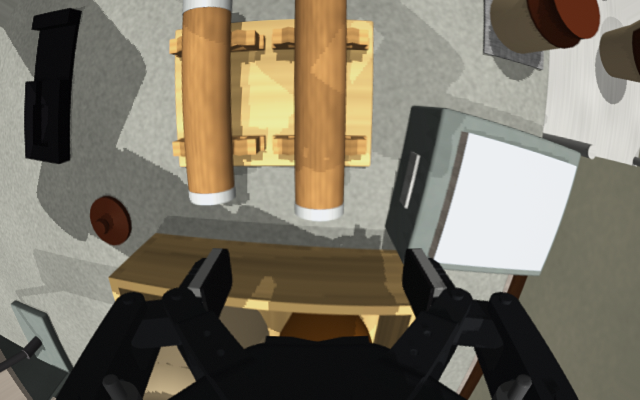

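The wrist view shows the tube's closed end centred between the fingers (column about 319), with the fingers clear of the crate and the grey box. Descending to grip.

Emit:
{"name": "play_rows", "arguments": {"moves": [[0,0,0.06,0],[0,0,0.12,0],[0,0,0.148,0],[0,0,0.148,0],[0,0,0.148,0]]}}

```text
t: 5.82
tcp_pos: [0.672, -0.3259, 0.0366]
orientation: [0.686, 0.728, 0.001, 0.002]
force: [0.6, -0.1, 0.4]
finger_gap: 0.997
grip_force: 0.0
```

Emit:
{"name": "play_rows", "arguments": {"moves": [[0,0,0,0],[0,0,0,0],[0,0,0,0],[0,0,0,0],[0,0,0,0],[0,0,0,0],[0,0,0,0],[0,0,0,0]], "grip": 1, "force": 20}}

```text
t: 6.82
tcp_pos: [0.6711, -0.3254, 0.0343]
orientation: [0.686, 0.727, 0.0, 0.001]
force: [1.2, -0.1, 5.8]
finger_gap: 0.51
grip_force: 26.4
```

Emit:
{"name": "play_rows", "arguments": {"moves": [[0.001,0,-0.008,0],[0.003,0,-0.016,0],[0.005,0,-0.024,0],[0.008,0,-0.033,0],[0.011,0,-0.042,0],[0.014,0,-0.05,0],[0.014,0,-0.05,0]]}}

```text
t: 7.7
tcp_pos: [0.6701, -0.3112, 0.0843]
orientation: [0.686, 0.727, 0.0, 0.001]
force: [1.6, -0.3, -1.4]
finger_gap: 0.507
grip_force: 25.5
```

```bash
cat >> h.py <<'E'
A=np.array([-.057,.998]); N=np.array([-.998,-.057]); C=np.array([.667,-.2475])
def tubeprof():
    """ridge heights of tube vs s, and white things ahead of the mouth"""
    for cam in ["scene","top"]:
        im,w=cloud(cam); L=np.dstack([(w[...,:2]-C)@A,(w[...,:2]-C)@N,w[...,2]])
        m=(abs(L[...,1])<.025)&(L[...,0]>-.12)&(L[...,0]<.2)
        P=L[m]; print(cam,[(int(1000*s),int(1000*np.max(P[(P[:,0]>=s)&(P[:,0]<s+.02),2],initial=0))) for s in np.arange(-.1,.2,.02)])
    return im
E
python3 - <<'E'
from h import *
tubeprof()
im,d=ctrl.read_camera("scene"); r=ctrl.recognise("pestle","scene"); print(r[:2]); print(ctrl.recognise("pestle_tip","scene")[:2])
cv2.imwrite("pics/s2.png",cv2.resize(im[130:260,170:330,::-1],None,fx=4,fy=4,interpolation=2))
o=ctrl.get_obs();print(o["force"],o["tcp_pos"])
E
```

```text
scene [(-100, 402), (-80, 395), (-60, 395), (-39, 403), (-19, 420), (0, 429), (20, 433), (40, 129), (60, 129), (80, 129), (100, 129), (120, 4), (140, 4), (160, 6), (180, 5), (200, 0)]
top [(-100, 396), (-80, 396), (-60, 396), (-39, 402), (-19, 421), (0, 432), (20, 426), (40, 132), (60, 134), (80, 131), (100, 130), (120, 5), (140, 9), (160, 6), (180, 6), (200, 0)]
[{'extent': [320.6, 219.9, 394.7, 278.6], 'p': 0.69}]
[]
[ 0.23753868 -0.55850582 -2.21684107] [ 0.66943491 -0.31125055  0.0827928 ]
```

View pics/s2.png

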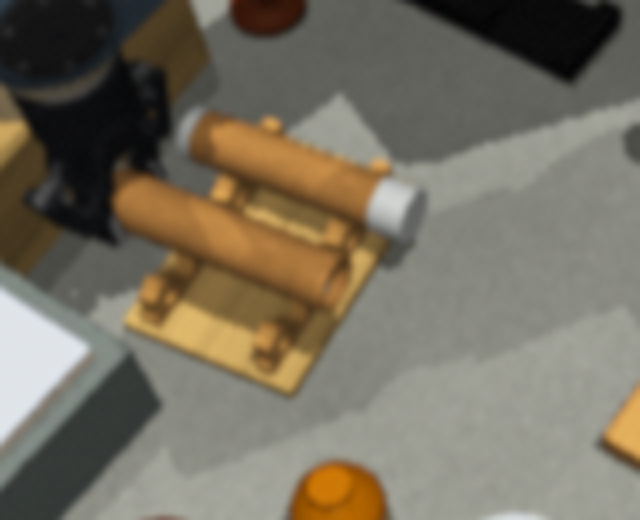

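The tube came up level, because the 20 N pads hold its angle. I'll set it back and regrip on only the last few millimetres of the closed end, where the short contact lets it pivot.

Emit:
{"name": "play_rows", "arguments": {"moves": [[-0.007,0,0.015,0],[-0.014,0,0.03,0],[-0.014,0,0.04,0],[-0.014,0,0.046,0],[-0.014,0,0.049,0],[-0.014,0,0.049,0],[-0.014,0,0.049,0]]}}

```text
t: 8.82
tcp_pos: [0.6709, -0.3252, 0.0348]
orientation: [0.686, 0.727, 0.0, 0.0]
force: [1.8, 1.3, -1.6]
finger_gap: 0.512
grip_force: 25.5
```

Emit:
{"name": "play_rows", "arguments": {"moves": [[0,0,0,0],[0,0,0,0],[0,0,0,0],[-0.012,0,0,0],[-0.024,0,0,0],[-0.024,0,0,0]], "grip": -0.6}}

```text
t: 9.57
tcp_pos: [0.6716, -0.3506, 0.0342]
orientation: [0.687, 0.727, -0.0, 0.0]
force: [0.2, -0.1, -0.1]
finger_gap: 0.8
grip_force: 0.0
```

```bash
python3 - <<'E'
from h import *
o=ctrl.get_obs(); print(o["tcp_pos"],o["force"],(o["tcp_pos"][:2]-C)@A)
im,w=cloud("scene")
for r in ctrl.outline_of("tube","scene")[:2]:
    L=np.c_[(w[r["pixels"]][:,:2]-C)@A,(w[r["pixels"]][:,:2]-C)@N,w[r["pixels"]][:,2]]; L=L[L[:,2]>.062]; print(r["p"],np.nanpercentile(L,[1,50,99],axis=0).round(4))
E
```

```text
[ 0.67164839 -0.35062161  0.03417336] [ 0.21945932 -0.06002491 -0.08732575] -0.10318032571324759
0.79 [[-0.0924 -0.0203  0.0625]
 [ 0.0027 -0.0056  0.0746]
 [ 0.0961  0.0174  0.0806]]
```

Emit:
{"name": "play_rows", "arguments": {"moves": [[0,0,0,0],[0,0,0,0],[0,0,0,0],[0,0,0,0],[0,0,0,0]], "grip": 1}}

```text
t: 10.3
tcp_pos: [0.672, -0.349, 0.0344]
orientation: [0.686, 0.727, 0.0, 0.0]
force: [2.1, 1.4, 0.6]
finger_gap: 0.511
grip_force: 23.5
```

Emit:
{"name": "play_rows", "arguments": {"moves": [[0.001,0,-0.008,0],[0.003,0,-0.016,0],[0.005,0,-0.025,0],[0.005,0,-0.025,0]]}}

```text
t: 10.8
tcp_pos: [0.672, -0.3443, 0.0606]
orientation: [0.686, 0.727, 0.0, 0.001]
force: [0.1, 0.4, -2.2]
finger_gap: 0.507
grip_force: 23.2
```

```bash
cat >> h.py <<'E'
def slope():
    im,w=cloud("scene"); r=ctrl.outline_of("tube","scene")[0]; p=w[r["pixels"]]; p=p[~np.isnan(p).any(1)]
    L=np.c_[(p[:,:2]-C)@A,(p[:,:2]-C)@N,p[:,2]]
    b=[(int(s*1000),int(1000*np.percentile(q,97))) for s in np.arange(-.1,.12,.02) for q in [L[(L[:,0]>=s)&(L[:,0]<s+.02)&(L[:,2]<.25),2]] if len(q)>3]
    print(round(r["p"],2),b); o=ctrl.get_obs(); print(o["tcp_pos"].round(4),o["force"].round(1))
    return im
E
python3 - <<'E'
from h import *
slope()
E
```

```text
0.64 [(-100, 105), (-80, 105), (-60, 104), (-39, 103), (-19, 102), (0, 101), (20, 102), (40, 100), (60, 100), (80, 99), (100, 97)]
[ 0.6715 -0.3442  0.0594] [ 0.1 -0.1 -1.5]
```

Emit:
{"name": "play_rows", "arguments": {"moves": [[-0.003,0,0.012,0],[-0.005,0,0.021,0],[-0.005,0,0.025,0],[-0.005,0,0.025,0]]}}

```text
t: 11.4
tcp_pos: [0.6721, -0.3492, 0.0344]
orientation: [0.686, 0.727, 0.0, 0.0]
force: [0.6, -0.3, 0.3]
finger_gap: 0.51
grip_force: 23.4
```

Emit:
{"name": "play_rows", "arguments": {"moves": [[0,0,0,0],[0,0,0,0],[0,0,0,0]], "grip": 0.0}}

```text
t: 11.78
tcp_pos: [0.672, -0.3492, 0.0345]
orientation: [0.686, 0.727, 0.0, 0.0]
force: [2.3, -0.4, 0.4]
finger_gap: 0.508
grip_force: 23.5
```

Emit:
{"name": "play_rows", "arguments": {"moves": [[0,0,0,0],[0,0,0,0],[0,0,0,0]], "grip": -0.012}}

```text
t: 12.15
tcp_pos: [0.672, -0.3492, 0.0345]
orientation: [0.686, 0.727, 0.0, 0.0]
force: [2.4, -1.0, 0.6]
finger_gap: 0.509
grip_force: 23.5
```

Emit:
{"name": "play_rows", "arguments": {"moves": [[0,0,0,0],[0,0,0,0],[0,0,0,0]], "grip": -0.02}}

```text
t: 12.52
tcp_pos: [0.672, -0.3492, 0.0344]
orientation: [0.686, 0.727, 0.0, 0.0]
force: [4.7, -1.2, 0.9]
finger_gap: 0.508
grip_force: 16.2
```

Emit:
{"name": "play_rows", "arguments": {"moves": [[0,0,0,0],[0,0,0,0],[0,0,0,0]], "grip": -0.026}}

```text
t: 12.9
tcp_pos: [0.672, -0.3492, 0.0344]
orientation: [0.686, 0.727, 0.0, 0.0]
force: [4.9, -0.4, 1.1]
finger_gap: 0.51
grip_force: 6.9
```

Emit:
{"name": "play_rows", "arguments": {"moves": [[0.001,0,-0.008,0],[0.002,0,-0.014,0],[0.003,0,-0.02,0],[0.003,0,-0.02,0]]}}

```text
t: 13.4
tcp_pos: [0.6717, -0.3461, 0.0549]
orientation: [0.686, 0.727, -0.0, 0.0]
force: [-0.9, -0.2, -2.1]
finger_gap: 0.516
grip_force: 6.6
```

```bash
python3 - <<'E'
from h import *
slope()
E
```

```text
0.87 [(-100, 98), (-80, 96), (-60, 94), (-39, 92), (-19, 89), (0, 86), (20, 84), (40, 82), (60, 79), (80, 76), (100, 74)]
[ 0.6715 -0.3462  0.0542] [-0.4 -0.7 -0.2]
```

The light grip lets the tube pivot on the front saddle (about 7° now). Continuing up.

Emit:
{"name": "play_rows", "arguments": {"moves": [[0.002,0,-0.007,0],[0.004,0,-0.014,0],[0.006,0,-0.021,0],[0.009,0,-0.028,0],[0.012,0,-0.035,0],[0.014,0,-0.042,0],[0.014,0,-0.042,0]]}}

```text
t: 14.38
tcp_pos: [0.6711, -0.3322, 0.0971]
orientation: [0.686, 0.727, 0.0, 0.001]
force: [-1.1, -1.2, -1.1]
finger_gap: 0.512
grip_force: 6.4
```

```bash
cat >> h.py <<'E'
def ahead():
    "white points beyond the mouth"
    im,w=cloud("scene"); L=np.dstack([(w[...,:2]-C)@A,(w[...,:2]-C)@N,w[...,2]])
    hs=cv2.cvtColor(im,cv2.COLOR_RGB2HSV)
    m=(abs(L[...,1])<.03)&(L[...,0]>.085)&(L[...,0]<.24)&(L[...,2]>.012)&(L[...,2]<.075)
    P=L[m]; wh=(hs[m][:,1]<70)
    print("ahead n",len(P),"white",wh.sum(), "s/z pct",np.percentile(P[wh],[2,50,98],axis=0).round(3).tolist() if wh.sum()>3 else P[:5].round(3).tolist())
    return im
E
python3 - <<'E'
from h import *
slope(); ahead()
E
```

```text
0.95 [(-80, 140), (-60, 133), (-39, 125), (-19, 117), (0, 109), (20, 99), (40, 91), (60, 83), (80, 75), (100, 66)]
[ 0.6709 -0.3324  0.0963] [ 0.2 -0.1 -0.6]
ahead n 118 white 0 s/z pct [[0.087, 0.015, 0.068], [0.087, 0.019, 0.061], [0.088, 0.009, 0.071], [0.09, 0.011, 0.07], [0.091, 0.013, 0.067]]
```

Emit:
{"name": "play_rows", "arguments": {"moves": [[0.003,0,-0.005,0],[0.006,0,-0.01,0],[0.006,0,-0.01,0],[0.006,0,-0.01,0]]}}

```text
t: 15.02
tcp_pos: [0.6705, -0.3262, 0.1063]
orientation: [0.686, 0.727, -0.0, 0.0]
force: [-0.0, 0.4, -0.7]
finger_gap: 0.514
grip_force: 6.3
```

```bash
python3 - <<'E'
from h import *
slope(); ahead()
E
```

```text
0.87 [(-80, 148), (-60, 145), (-39, 135), (-19, 125), (0, 115), (20, 105), (40, 95), (60, 85), (80, 75), (100, 66)]
[ 0.6705 -0.3263  0.1062] [-0.  -1.1 -0.7]
ahead n 129 white 0 s/z pct [[0.085, 0.013, 0.069], [0.086, 0.016, 0.065], [0.087, 0.019, 0.062], [0.086, 0.007, 0.072], [0.088, 0.009, 0.071]]
```

26°, with no slide yet.

Emit:
{"name": "play_rows", "arguments": {"moves": [[0.003,0,-0.005,0],[0.006,0,-0.009,0],[0.007,0,-0.01,0],[0.007,0,-0.01,0]]}}

```text
t: 15.68
tcp_pos: [0.6702, -0.3192, 0.1165]
orientation: [0.686, 0.727, -0.0, 0.0]
force: [-0.3, 0.2, -0.7]
finger_gap: 0.514
grip_force: 6.3
```

```bash
python3 - <<'E'
from h import *
slope(); ahead()
E
```

```text
0.6 [(-80, 148), (-60, 156), (-39, 146), (-19, 135), (0, 122), (20, 111), (40, 98), (60, 86), (80, 74), (100, 65)]
[ 0.6701 -0.3193  0.1163] [ 0.7  0.1 -1.1]
ahead n 141 white 0 s/z pct [[0.087, 0.011, 0.073], [0.087, 0.015, 0.068], [0.087, 0.019, 0.061], [0.085, 0.008, 0.072], [0.088, 0.009, 0.071]]
```

Emit:
{"name": "play_rows", "arguments": {"moves": [[0.003,0,-0.004,0],[0.006,0,-0.008,0],[0.006,0,-0.008,0],[0.006,0,-0.008,0]]}}

```text
t: 16.32
tcp_pos: [0.6698, -0.3132, 0.1243]
orientation: [0.686, 0.727, -0.0, 0.0]
force: [-0.3, -0.1, -1.8]
finger_gap: 0.516
grip_force: 6.2
```

```bash
python3 - <<'E'
from h import *
slope(); im=ahead()
cv2.imwrite("pics/s3.png",cv2.resize(im[150:250,190:310,::-1],None,fx=5,fy=5,interpolation=2))
E
```

```text
0.66 [(-100, 1), (-60, 163), (-39, 157), (-19, 143), (0, 130), (20, 117), (40, 102), (60, 88), (80, 77), (100, 62)]
[ 0.6698 -0.3133  0.1242] [-0.9 -0.6 -0.3]
ahead n 151 white 1 s/z pct [[0.085, 0.013, 0.07], [0.088, 0.014, 0.069], [0.086, 0.02, 0.06], [0.086, 0.007, 0.073], [0.089, 0.008, 0.073]]
```

View pics/s3.png

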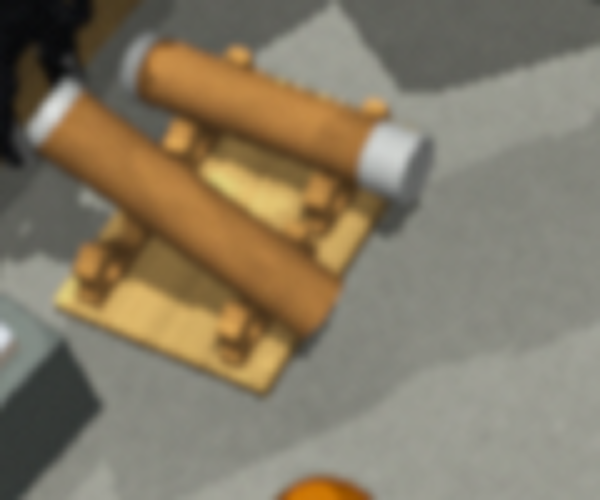

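Emit:
{"name": "play_rows", "arguments": {"moves": [[0.003,0,-0.003,0],[0.006,0,-0.006,0],[0.009,0,-0.009,0],[0.009,0,-0.009,0],[0.009,0,-0.009,0]]}}

```text
t: 17.1
tcp_pos: [0.6693, -0.3043, 0.1334]
orientation: [0.686, 0.727, 0.0, 0.0]
force: [0.6, -0.5, -1.0]
finger_gap: 0.514
grip_force: 6.2
```

```bash
python3 - <<'E'
from h import *
slope(); im=ahead()
print(ctrl.recognise("pestle","scene")[:2])
E
```

```text
0.61 [(-60, 168), (-39, 171), (-19, 156), (0, 140), (20, 124), (40, 108), (60, 93), (80, 76), (100, 61)]
[ 0.6692 -0.3044  0.1332] [ 0.2 -0.2 -0.9]
ahead n 218 white 52 s/z pct [[0.104, -0.01, 0.013], [0.115, -0.004, 0.022], [0.127, 0.007, 0.032]]
[]
```

The pestle's end has slid out (white points at s 0.104–0.127, down to table height). Lowering the tube back along the arc.

Emit:
{"name": "play_rows", "arguments": {"moves": [[-0.009,0,0.009,0],[-0.0145,0,0.017,0],[-0.021,0,0.027,0],[-0.025,0,0.035,0],[-0.0295,0,0.043,0],[-0.034,0,0.053,0],[-0.038,0,0.065,0],[-0.042,0,0.079,0],[-0.0435,0,0.089,0],[-0.045,0,0.097,0],[-0.045,0,0.099,0],[-0.045,0,0.099,0]]}}

```text
t: 18.8
tcp_pos: [0.672, -0.3492, 0.0348]
orientation: [0.686, 0.727, 0.0, 0.0]
force: [-0.1, 0.2, 1.6]
finger_gap: 0.516
grip_force: 6.6
```

```bash
python3 - <<'E'
from h import *
slope(); im=ahead()
cv2.imwrite("pics/s4.png",cv2.resize(im[150:250,190:310,::-1],None,fx=5,fy=5,interpolation=2))
E
```

```text
0.7 [(-100, 79), (-80, 78), (-60, 80), (-39, 78), (-19, 79), (0, 79), (20, 80), (40, 79), (60, 80), (80, 83)]
[ 0.672  -0.3492  0.0348] [-0.9  0.2  1.8]
ahead n 171 white 112 s/z pct [[0.089, -0.011, 0.043], [0.115, -0.005, 0.054], [0.141, 0.006, 0.06]]
```

View pics/s4.png

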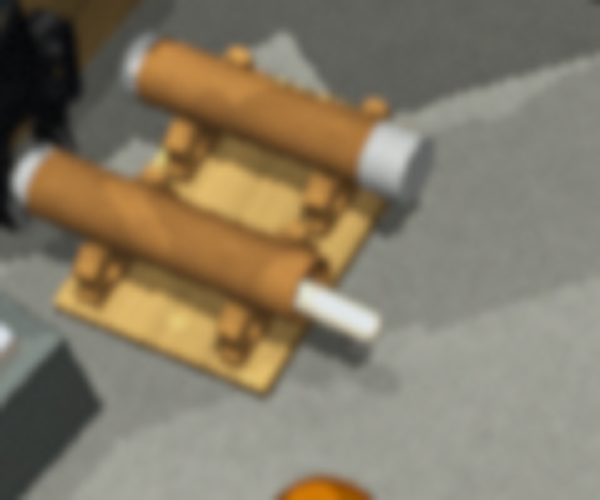

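Level in the rack, with the handle sticking out about 45–50 mm. Releasing and moving over the handle end.

Emit:
{"name": "play_rows", "arguments": {"moves": [[0,0,0,0],[0,0,0,0],[0,0,0,0],[0,0,-0.03,0],[0,0,-0.08,0],[0,0,-0.12,0],[0.05,0,-0.12,0],[0.11,0,-0.12,0],[0.17,0,-0.12,0],[0.227,0,-0.12,0],[0.227,0,-0.12,0],[0.227,0,-0.12,0]], "grip": -1}}

```text
t: 20.45
tcp_pos: [0.6589, -0.123, 0.1545]
orientation: [0.686, 0.727, -0.0, 0.0]
force: [0.2, -0.7, 0.3]
finger_gap: 1.001
grip_force: 0.0
```

```bash
cat >> h.py <<'E'
def wcloud():
    c=ctrl.get_calibration("wrist"); im,d=ctrl.read_camera("wrist"); K=c["camera_matrix"]; P=c["pose"]
    v,u=np.mgrid[:400,:640]; x=u-K[0,2]; y=v-K[1,2]; r=np.hypot(x,y)+1e-9; th=r/K[0,0]
    t=np.tan(th)*d; p=np.stack([x/r*t,-y/r*t,-d],-1); w=p@P[:3,:3].T+P[:3,3]; w[(d==0)|(th>1.3)]=np.nan
    return im,w
E
python3 - <<'E'
from h import *
o=ctrl.get_obs(); print(o["tcp_pos"],((o["tcp_pos"][:2]-C)@A).round(4),((o["tcp_pos"][:2]-C)@N).round(4))
im,w=wcloud(); cv2.imwrite("pics/w2.png",im[:,:,::-1])
hs=cv2.cvtColor(im,cv2.COLOR_RGB2HSV)
L=np.dstack([(w[...,:2]-C)@A,(w[...,:2]-C)@N,w[...,2]])
for r in ctrl.outline_of("pestle","wrist")[:2]:
    print("net",r["p"],r["extent"]); q=L[r["pixels"]]; q=q[q[:,2]>.03]; print(np.nanpercentile(q,[2,50,98],axis=0).round(4))
m=(abs(L[...,1])<.03)&(L[...,0]>.07)&(L[...,0]<.2)&(L[...,2]>.03)&(L[...,2]<.075)&(hs[...,1]<70)
q=L[m]; print(m.sum(),np.percentile(q,[1,50,99],axis=0).round(4))
for s in np.arange(.095,.15,.01):
    k=q[(q[:,0]>=s)&(q[:,0]<s+.01)]
    if len(k)>3: print(round(s,3),k[:,1].min().round(4),k[:,1].max().round(4),np.percentile(k[:,2],95).round(4))
m=(abs(L[...,1])<.03)&(abs(L[...,0])<.11)&(L[...,2]>.06)&(L[...,2]<.09)&(hs[...,1]>90); print("tube",np.percentile(L[m],[1,50,99],axis=0).round(4))
E
```

```text
[ 0.65888256 -0.12297499  0.15445341] 0.1247 0.001
net 0.94 [308.4, 174.0, 331.6, 233.5]
[[ 0.0901 -0.0101  0.0455]
 [ 0.1164 -0.0015  0.0527]
 [ 0.1408  0.0069  0.0566]]
1310 [[ 0.0884 -0.0102  0.0423]
 [ 0.1161 -0.0015  0.0526]
 [ 0.1413  0.007   0.0569]]
0.095 -0.0103 0.007 0.0563
0.105 -0.0102 0.007 0.0555
0.115 -0.01 0.007 0.0545
0.125 -0.0108 0.0069 0.0537
0.135 -0.0099 0.0061 0.0522
tube [[-0.014  -0.02    0.0617]
 [ 0.0511  0.0009  0.0752]
 [ 0.097   0.021   0.0787]]
```

View pics/w2.png

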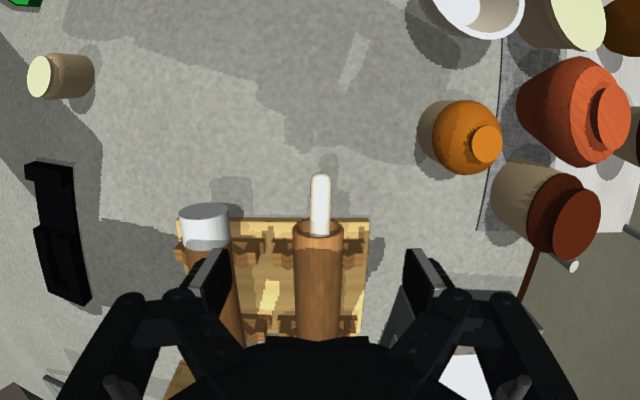

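The wrist view shows the handle at (320,175–233), centred 2.6 mm to +tool y of the jaws and sloping about 6° down towards its tip. I'll grip it lightly and level it first.

Emit:
{"name": "play_rows", "arguments": {"moves": [[0.001,0.0025,0.04,0],[0.001,0.0025,0.08,0],[0.001,0.0025,0.11,0],[0.001,0.0025,0.121,0],[0.001,0.0025,0.121,0],[0.001,0.0025,0.121,0]]}}

```text
t: 21.3
tcp_pos: [0.662, -0.1219, 0.0348]
orientation: [0.686, 0.727, 0.001, 0.001]
force: [-0.4, 0.4, 1.1]
finger_gap: 1.005
grip_force: 0.0
```

Emit:
{"name": "play_rows", "arguments": {"moves": [[0,0,0,0],[0,0,0,0],[0,0,0,0],[0,0,0,0],[0,0,0,0],[0,0,0,0],[0,0,0,0],[0,0,0,0]], "grip": 1, "force": 20}}

```text
t: 22.3
tcp_pos: [0.6612, -0.1214, 0.0333]
orientation: [0.686, 0.727, 0.0, 0.0]
force: [0.6, 0.2, 1.8]
finger_gap: 0.203
grip_force: 21.8
```

Emit:
{"name": "play_rows", "arguments": {"moves": [[0,0,0,0],[0,0,0,0],[0,0,0,0]], "grip": 0.586}}

```text
t: 22.68
tcp_pos: [0.6612, -0.1214, 0.0333]
orientation: [0.686, 0.727, 0.0, 0.0]
force: [0.3, 0.3, 1.0]
finger_gap: 0.206
grip_force: 5.2
```

Emit:
{"name": "play_rows", "arguments": {"moves": [[0,0,-0.003,0],[0,0,-0.006,0],[0,0,-0.008,0],[0,0,-0.008,0],[0,0,-0.008,0]]}}

```text
t: 23.3
tcp_pos: [0.6611, -0.1214, 0.0412]
orientation: [0.686, 0.727, -0.0, -0.0]
force: [0.5, 0.1, -0.6]
finger_gap: 0.21
grip_force: 4.9
```

```bash
cat >> h.py <<'E'
def handle():
    for f,n in [(wcloud,"wrist"),(lambda:cloud("scene"),"scene")]:
        im,w=f(); hs=cv2.cvtColor(im,cv2.COLOR_RGB2HSV); L=np.dstack([(w[...,:2]-C)@A,(w[...,:2]-C)@N,w[...,2]])
        m=(abs(L[...,1])<.02)&(L[...,0]>.09)&(L[...,0]<.17)&(L[...,2]>.03)&(L[...,2]<.08)&(hs[...,1]<60)&(hs[...,2]>130); q=L[m]
        print(n,[(round(s*1000),len(k),(np.percentile(k,95)*1000).round(1)) for s in np.arange(.095,.15,.006) for k in [q[(q[:,0]>=s)&(q[:,0]<s+.006),2]] if len(k)>2])
E
python3 -c "
from h import *
handle(); print(ctrl.get_obs()['force'])"
```

```text
wrist [(95, 238, np.float64(62.0)), (101, 280, np.float64(61.8)), (107, 302, np.float64(61.8)), (113, 316, np.float64(61.7)), (119, 320, np.float64(61.8)), (125, 388, np.float64(61.5)), (131, 480, np.float64(78.1)), (137, 442, np.float64(60.3))]
scene [(125, 4, np.float64(61.6)), (131, 13, np.float64(63.6)), (137, 10, np.float64(57.7))]
[ 0.2806485   1.1516964  -0.87333329]
```

Level now (handle top at 61.5–62 mm throughout). Gripping firmly and drawing it out.

Emit:
{"name": "play_rows", "arguments": {"moves": [[0,0,0,0],[0,0,0,0],[0,0,0,0],[0,0,-0.0015,0]], "grip": 1, "force": 80}}

```text
t: 23.9
tcp_pos: [0.6611, -0.1214, 0.0427]
orientation: [0.686, 0.727, -0.0, -0.0]
force: [-0.3, 1.2, -1.4]
finger_gap: 0.177
grip_force: 78.3
```

Emit:
{"name": "play_rows", "arguments": {"moves": [[0.01,0,0,0],[0.025,0,0,0],[0.045,0,0,0],[0.065,0,0,0],[0.085,0,0,0],[0.105,0,0,0],[0.12,0,0,0],[0.13,0,0,0],[0.13,0,0,0],[0.13,0,-0.02,0],[0.13,0,-0.06,0],[0.13,0,-0.06,0]]}}

```text
t: 25.4
tcp_pos: [0.6558, 0.0076, 0.1074]
orientation: [0.687, 0.727, 0.002, 0.003]
force: [0.4, 0.0, 0.2]
finger_gap: 0.177
grip_force: 78.4
```

```bash
python3 - <<'E'
from h import *
o=ctrl.get_obs(); print(o["tcp_pos"],o["force"],o["grip_force"],o["finger_gap"])
for n,f in [("scene",lambda:cloud("scene")),("top",lambda:cloud("top"))]:
    im,w=f(); t=o["tcp_pos"]; d=w-t; s=d[...,:2]@A; nn=d[...,:2]@N
    hs=cv2.cvtColor(im,cv2.COLOR_RGB2HSV)
    m=(abs(nn)<.022)&(s>-.15)&(s<.03)&(abs(d[...,2])<.05)&(hs[...,1]<70)&(hs[...,2]>120)
    print(n,[(round(k*1000),len(q),(np.percentile(q[:,0],90)*1000).round(1),(q[:,1].min()*1000).round(1),(q[:,1].max()*1000).round(1)) for k in np.arange(-.15,.03,.015) for q in [np.c_[d[m][:,2],nn[m]][(s[m]>=k)&(s[m]<k+.015)]] if len(q)>2])
    for r in ctrl.outline_of("nest",n)[:3]:
        p=w[r["pixels"]]; p=p[(p[:,2]>.018)&(p[:,2]<.03)]; print("nest",round(r["p"],2),rect(p))
E
```

```text
[0.65579331 0.00760424 0.10742356] [0.40622478 0.03476798 0.22964378] 78.42865213751793 0.1774774028339917
scene [(-135, 28, np.float64(26.2), np.float64(-11.7), np.float64(12.8)), (-120, 50, np.float64(27.9), np.float64(-14.0), np.float64(13.3)), (-105, 51, np.float64(26.4), np.float64(-13.5), np.float64(11.2)), (-90, 36, np.float64(23.1), np.float64(-9.2), np.float64(11.1)), (-75, 30, np.float64(20.9), np.float64(-7.8), np.float64(8.3)), (-60, 33, np.float64(22.4), np.float64(-7.7), np.float64(7.6)), (-45, 17, np.float64(21.1), np.float64(-8.0), np.float64(5.6)), (0, 24, np.float64(21.9), np.float64(-13.4), np.float64(14.2))]
nest 0.92 (array([ 302.1, -221.5]), array([190. ,  77.2]), 86.5)
nest 0.71 (array([613.6, 167.3]), array([200.1,  82.7]), 84.6)
top [(-135, 24, np.float64(22.1), np.float64(-10.7), np.float64(13.0)), (-120, 44, np.float64(24.4), np.float64(-11.7), np.float64(15.7)), (-105, 39, np.float64(24.7), np.float64(-11.6), np.float64(15.0)), (-90, 26, np.float64(21.6), np.float64(-4.9), np.float64(8.7))]
nest 0.97 (array([616.8, 187.2]), array([163.2,  80.8]), 85.5)
nest 0.69 (array([ 306.3, -214.3]), array([200.3,  79.7]), 84.3)
nest 0.43 (array([221.1, 134.8]), array([31.7, 19.4]), 73.1)
```

The pestle is out, held level (head top 27 mm and handle top 21.5 mm above TCP). One closer look at the nest with the wrist camera.

```bash
python3 - <<'E'
from h import *
im,w=wcloud(); cv2.imwrite("pics/w3.png",im[:,:,::-1])
for r in ctrl.outline_of("nest","wrist")[:2]:
    p=w[r["pixels"]]; p=p[~np.isnan(p).any(1)]; print(r["p"],r["extent"],np.percentile(p[:,2],[5,50,95]).round(3))
    q=p[(p[:,2]>.018)&(p[:,2]<.032)]; print(rect(q))
    e=np.array([np.cos(np.radians(84.5)),np.sin(np.radians(84.5))]); f=np.array([-e[1],e[0]]); c=np.array([.6148,.1676])
    X=(p[:,:2]-c)@e; Y=(p[:,:2]-c)@f; Z=p[:,2]
    for x in np.arange(-.095,.1,.015):
        k=(X>x)&(X<x+.015); t=k&(Z>.0195)&(Z<.03); l=k&(Z<.0165)&(abs(Y)<.022)
        if k.sum()>20: print(round(x,3),"rim Y",Y[t].min().round(4) if t.any() else None,Y[t].max().round(4) if t.any() else None,"low",(Y[l].min().round(4),Y[l].max().round(4),np.median(Z[l]).round(4)) if l.sum()>3 else None)
E
```

```text
0.89 [200.8, 0.0, 330.0, 132.8] [0.006 0.023 0.025]
(array([608.8, 114.9]), array([96. , 80.9]), 85.0)
-0.095 rim Y -0.0396 0.0409 low (np.float64(-0.0127), np.float64(-0.0065), np.float64(0.0076))
-0.08 rim Y -0.0394 0.0413 low (np.float64(-0.0156), np.float64(0.0196), np.float64(0.0068))
-0.065 rim Y -0.0395 0.0414 low (np.float64(-0.0156), np.float64(0.0193), np.float64(0.0068))
-0.05 rim Y -0.0393 0.0414 low (np.float64(-0.0153), np.float64(0.0195), np.float64(0.0067))
-0.035 rim Y -0.0391 0.0416 low (np.float64(-0.0155), np.float64(0.0198), np.float64(0.0072))
-0.02 rim Y -0.0391 0.0407 low (np.float64(-0.0098), np.float64(0.0135), np.float64(0.0127))
0.85 [21.4, 266.6, 104.4, 388.1] [0.003 0.014 0.024]
(array([ 305.2, -215.8]), array([202.2,  82.2]), 84.3)
```

View pics/w3.png

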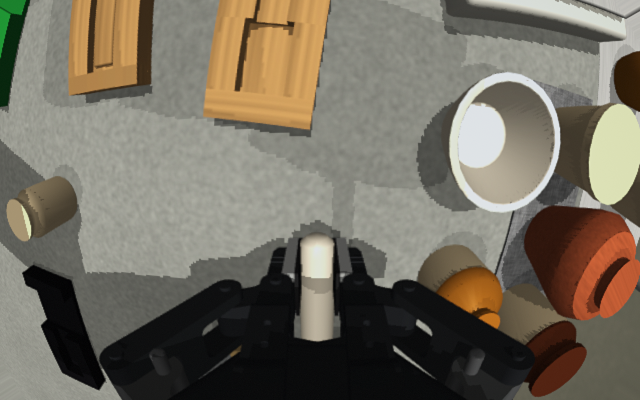

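Nest refined: centre (0.613, 0.167), heading 84.5°, with the head pocket on the near side as needed. Moving over it.

Emit:
{"name": "play_rows", "arguments": {"moves": [[0.05,-0.005,0,2],[0.1,-0.01,0,5],[0.15,-0.015,0,8.8],[0.19,-0.019,0,8.8],[0.219,-0.0217,0,8.8],[0.219,-0.0217,0.03,8.8],[0.219,-0.0217,0.045,8.8],[0.219,-0.0217,0.045,8.8],[0.219,-0.0217,0.045,8.8],[0.219,-0.0217,0.045,8.8]]}}

```text
t: 26.95
tcp_pos: [0.6199, 0.2256, 0.0588]
orientation: [0.74, 0.672, 0.001, 0.0]
force: [0.5, -0.4, -0.5]
finger_gap: 0.175
grip_force: 78.4
```

```bash
python3 - <<'E'
from h import *
o=ctrl.get_obs(); t=o["tcp_pos"]; q=o["orientation"]; print(t,q.round(4),"heading",np.degrees(2*np.arctan2(q[1],q[0])))
h=np.radians(84.5); e=np.array([np.cos(h),np.sin(h)]); f=np.array([-e[1],e[0]]); c=np.array([.6133,.1673])
print("tcp in nest",(t[:2]-c)@e,(t[:2]-c)@f)
for n in ["scene","top"]:
    im,w=cloud(n); hs=cv2.cvtColor(im,cv2.COLOR_RGB2HSV); X=(w[...,:2]-c)@e; Y=(w[...,:2]-c)@f; Z=w[...,2]
    m=(abs(X)<.1)&(abs(Y)<.03)&(Z>.04)&(Z<.11)&(hs[...,1]<60)&(hs[...,2]>120)
    print(n,"white X",np.percentile(X[m],[1,99]).round(4),[(round(k*1000),(1000*Y[s].min()).round(1),(1000*Y[s].max()).round(1),(1000*np.percentile(Z[s],95)).round(1)) for k in np.arange(-.08,.05,.015) for s in [m&(X>k)&(X<k+.015)] if s.sum()>4])
    g=(hs[...,1]>70)&(Z>.019)&(Z<.029)&(abs(Y)<.05); print(" rim",[(round(k*1000),(1000*Y[s].min()).round(1),(1000*Y[s].max()).round(1)) for k in [-.095,-.06,.085] for s in [g&(X>k)&(X<k+.02)] if s.sum()>4], "Xext", (1000*np.percentile(X[g&(abs(X)<.12)],[.5,99.5])).round(1))
E
```

```text
[0.61992624 0.22561455 0.05875937] [7.403e-01 6.723e-01 6.000e-04 3.000e-04] heading 84.48670709604878
tcp in nest 0.05868117748397917 -0.0010065358812456245
scene white X [-0.0683  0.0713] [(-80, np.float64(-12.2), np.float64(4.1), np.float64(83.7)), (-65, np.float64(-15.2), np.float64(12.5), np.float64(86.8)), (-50, np.float64(-14.8), np.float64(9.0), np.float64(86.3)), (-35, np.float64(-10.4), np.float64(8.4), np.float64(82.7)), (-20, np.float64(-9.4), np.float64(5.5), np.float64(80.9)), (-5, np.float64(-9.2), np.float64(5.1), np.float64(80.1)), (10, np.float64(-9.3), np.float64(5.0), np.float64(81.1)), (25, np.float64(-8.5), np.float64(5.1), np.float64(80.0))]
 rim [(-95, np.float64(-40.8), np.float64(39.2)), (-60, np.float64(-40.8), np.float64(39.1)), (85, np.float64(-40.7), np.float64(38.3))] Xext [-99.5  99.9]
top white X [-0.0727  0.0043] [(-80, np.float64(-11.4), np.float64(9.4), np.float64(83.7)), (-65, np.float64(-13.0), np.float64(13.0), np.float64(87.0)), (-50, np.float64(-13.2), np.float64(10.9), np.float64(86.9)), (-35, np.float64(-9.0), np.float64(9.0), np.float64(84.1)), (-20, np.float64(-8.4), np.float64(6.0), np.float64(82.4)), (-5, np.float64(-7.1), np.float64(6.1), np.float64(81.2))]
 rim [(-95, np.float64(-39.3), np.float64(37.8)), (-60, np.float64(-40.5), np.float64(35.7))] Xext [-98.6   6.7]
```

Aligned within 1 mm and level. Lowering into the recess.

Emit:
{"name": "play_rows", "arguments": {"moves": [[0,0,0.015,0],[0,0,0.028,0],[0,0,0.036,0],[0,0,0.042,0],[0,0,0.046,0],[0,0,0.0485,0],[0,0,0.0485,0],[0,0,0.0485,0]]}}

```text
t: 28.05
tcp_pos: [0.6195, 0.2258, 0.0097]
orientation: [0.74, 0.672, 0.0, 0.0]
force: [-0.6, -0.2, 2.0]
finger_gap: 0.178
grip_force: 78.8
```

Emit:
{"name": "play_rows", "arguments": {"moves": [[0,0,0,0],[0,0,0,0],[0,0,0,0]], "grip": 0.58, "force": 20}}

```text
t: 28.42
tcp_pos: [0.6194, 0.2258, 0.0093]
orientation: [0.74, 0.672, 0.0, 0.0]
force: [0.1, 0.9, 0.6]
finger_gap: 0.214
grip_force: 0.7
```

Emit:
{"name": "play_rows", "arguments": {"moves": [[0,0,0,0],[0,0,0,0],[0,0,0,0],[0,0,-0.02,0],[0,0,-0.06,0],[0,0,-0.12,0],[0,0,-0.18,0],[-0.06,0,-0.2,0],[-0.1,0,-0.2,0],[-0.1,0,-0.2,0],[-0.1,0,-0.2,0]], "grip": 0.1}}

```text
t: 29.8
tcp_pos: [0.6099, 0.1265, 0.2102]
orientation: [0.74, 0.672, 0.0, 0.0]
force: [0.5, -0.5, 0.2]
finger_gap: 0.448
grip_force: 0.0
```

```bash
python3 - <<'E'
from h import *
h=np.radians(84.5); e=np.array([np.cos(h),np.sin(h)]); f=np.array([-e[1],e[0]]); c=np.array([.6133,.1673])
im,w=cloud("scene"); hs=cv2.cvtColor(im,cv2.COLOR_RGB2HSV); X=(w[...,:2]-c)@e; Y=(w[...,:2]-c)@f; Z=w[...,2]
m=(abs(X)<.1)&(abs(Y)<.03)&(Z>.01)&(Z<.06)&(hs[...,1]<60)&(hs[...,2]>120)
print("white X",np.percentile(X[m],[1,99]).round(4),[(round(k*1000),(1000*np.percentile(Z[s],95)).round(1)) for k in np.arange(-.08,.08,.015) for s in [m&(X>k)&(X<k+.015)] if s.sum()>4])
slope()
cv2.imwrite("pics/s5.png",cv2.resize(im[120:300,180:440,::-1],None,fx=3,fy=3,interpolation=2))
E
```

```text
white X [-0.0722  0.0703] [(-80, np.float64(34.6)), (-65, np.float64(37.9)), (-50, np.float64(37.5)), (-35, np.float64(32.7)), (-20, np.float64(33.1)), (-5, np.float64(32.7)), (10, np.float64(32.0)), (25, np.float64(31.4)), (40, np.float64(31.5)), (55, np.float64(32.3)), (70, np.float64(32.3))]
0.62 [(-100, 79), (-80, 79), (-60, 79), (-39, 79), (-19, 79), (0, 78), (20, 80), (40, 79), (60, 78), (80, 78)]
[0.6098 0.1272 0.2095] [ 1.1 -0.5  0.5]
```

View pics/s5.png

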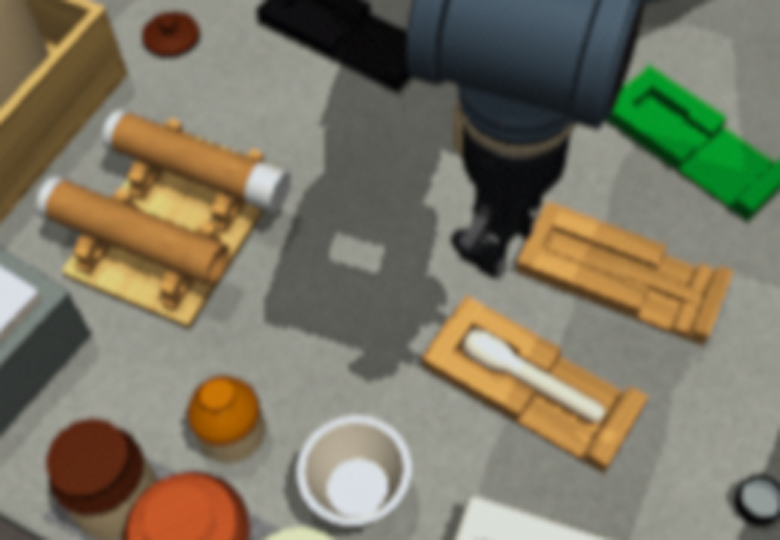

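The pestle is seated level: head top 37.5 mm (nominal 37) and handle top about 32 mm (nominal 31). The tube is back level in its lane and nothing else has moved. Handing in.

```bash
python3 -c "
from station import ctrl
print(ctrl.sign_off())"
```

```text
the job is handed in; nothing more can be done
None
```

The pestle now lies level in its nest recess with its head in the wide pocket, and the tube is back level in its rack lane; I handed the job in after about 30 s of the 64 s allowed, with no verdict shown.

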